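# Slide a box lid out over the shelf edge, level with its neighbour

## Task

Two equal box lids lie side by side on the low shelf; one already sticks out over the front edge. With the fingers, push the other lid forward, towards the robot, until it sticks out over the front edge just as far as its neighbour and lies square to the edge, so that both front edges form one line. Slide it flat on the shelf, do not lift or tip it, leave everything else where it is, and take the hand away.

Things in the scene. Friction and masses are not known exactly. Their poses are not given: they have to be found in the camera images.
- shelf: Low fixed shelf on the table: brown board 220 mm deep (its x), 500 mm wide (its y), 18 mm thick, top face 100 mm above the table. Origin at table level under the board's centre; -x is its front, roughly towards the robot; the front edge is 110 mm from the origin along -x. Place and yaw vary. Two flush grey liner patches (look only), 200 mm apart along y, mark the two places.
- shelf_edge (a point): Middle of the shelf's front top edge, 100 mm above the table; axes as the shelf's.
- lid: The lid to slide: flat white plastic, 110 mm (its x) by 170 mm (its y), 8 mm thick, about 150 g, loose, wholly behind the shelf's front edge, a little askew, in the left or right place. Origin: centre of its underside. Front edge 55 mm from it along -x; back edge, to push on, 55 mm along +x, with at least 45 mm of bare shelf behind it. Slides with ordinary friction, 0.5 to 2 N.
- lid_front (a point): Middle of the lid's front edge at half its thickness; axes as the lid's.
- other_lid: The neighbour: an equal loose white lid, same size and axes, in the other place, square to the shelf, already sticking out over the front edge by 15 to 42 mm. It shows how far; it must not be moved.
- other_lid_front (a point): Middle of the neighbour lid's front edge at half its thickness; axes as that lid's.
- tin: Bystander: round shoe-polish tin, 64 mm across and 26 mm high, standing on the shelf behind the neighbour lid. Origin at the centre of its underside.
- spray: Bystander: green trigger spray bottle, 68 mm across and 216 mm high, standing on the table beyond the shelf's left end. Origin at the centre of its underside.
- shoebox: Bystander: closed cardboard shoe box with a red lid, 298 by 188 mm and 110 mm high, on the table beyond the shelf's right end. Origin at the centre of its underside.
Things that resemble listed ones, but are neither listed nor needed, are in the scene too. Leave any orange or red look-alike of the lid alone.

How it is judged:
At the end, for the whole second after the job is handed in: The lid lies at rest flat on the shelf (within 4 mm of its top in height, tilt under 0.04 rad), square to the front edge within 0.08 rad, its front edge level with the neighbour lid's front edge within 8 mm and out over the shelf edge, and the neighbour has moved less than 6 mm (x of lid_front in the frame of other_lid_front between -0.008 and 0.008 m and x of lid_front in the frame of shelf_edge below -0.01 m and angle between the x axis of lid and the x axis of shelf, either way round below 0.08 rad and z of lid in the frame of shelf between 0.096 and 0.104 m and angle between lid's own z axis and vertical below 0.04 rad and linear speed of lid below 0.01 m/s and distance of other_lid from where it was at the start of the episode below 0.006 m); the robot touches nothing.
It fails at once if the lid is lifted: it rises more than 10 mm above the shelf top (z of lid in the frame of shelf above 0.11 m).
It fails at once if the lid is tipped by more than 0.12 rad (angle between lid's own z axis and vertical above 0.12 rad).
It fails at once if the neighbour lid is moved more than 6 mm (distance of other_lid from where it was at the start of the episode above 0.006 m).
It fails at once if the tin, the spray bottle or the shoe box is moved more than 12 mm (distance of any of tin, spray, shoebox from where it was at the start of the episode above 0.012 m).
It also fails if it takes over 40 s, if anything falls off the work surface, if the arm or the gripper's body presses on something with over 40 N, if the wrist force passes 120 N, or if a joint passes its speed limit or range.

## Robot

A 6-joint arm with a two-finger parallel gripper is mounted at the origin on the work surface. World frame = base frame: x ahead of the robot, y to its left, z up, the work surface at z = 0. Lengths are in m, angles in rad, forces in N, time in s.
With the tool pointing down it reaches from about 0.25 to 0.725 m from the base axis. Payload 4 kg.
Tool frame: the origin (TCP) lies midway between the tips of the shut fingers; the grasp point (between the pads) lies 19 mm behind it; z points along the fingers, y is the line along which they close (so a half turn about z gives the same grasp; the last joint's range is limited). The gripper opens to 85 mm and grips with 20 to 120 N. Pads are 22 mm wide; open, the fingers measure 114 mm over their backs; the gripper's body (76 mm by 85 mm) begins 54 mm behind the grasp point. The pads swing forward as they close: fully open they stand 13 mm farther back than shut.
Start: joints at [-1.121, 0.241, 0.005, 1.335, 0, 1.571], TCP at [0.217, -0.45, 0.231] pointing down, gripper open.
Joint ranges: [-2.72, 2.72], [-1.05, 1.87], [-1.09, 1.28], [-1.99, 2.15], [-1.42, 1.44], [-3.14, 3.14]. Speed limits (rad/s): [2.79, 2.79, 3.14, 3.14, 3.14, 3.14].

## Interface

Orientations are given as a unit quaternion [x, y, z, w].
In Python, from workcell import get_obs, camera, job_done, silhouettes gives the robot as it stands. The module is installed in compiled form; this text tells all that it offers.
- The arm moves only by the tool drive_tool, never from a script. Its argument "increments" is a list of rows, each a list of 3 entries, a list of its own where there are three numbers: the shift along the world's x, y, z in mm, then the turn, a rotation vector about the world's x, y, z in degrees, then the opening, from 0 (shut) to 1 (fully open). A call has 1 to 8 rows; each row shifts and turns the commanded pose from where the row before left it; what a row does not reach is not made up. A row lasts 1/12 s, in which the tool goes at most 41.7 mm and 7.16 degrees, less where a joint would pass 70% of its speed; a pose out of reach is approached as far as the arm can. A call is refused whole if a number of a shift passes 41.7 or a number of a turn 7.16, either way. A call with a gripper value outside its range is refused whole. The fingers move at their own pace and stop on an object; the grip force is fixed at half the most. Time passes only in rows, so rows that do not move let the fingers close. It gives the time, the measured TCP pose, the force, the opening and the grip force at its end, in the units of the state.
- get_obs(): the state, without advancing time (a new reading comes with each control period).
- camera(name): name is "scene" or "top"; returns a dict with "image" (480x640x3 uint8, red, green, blue), "K" (3x3 intrinsics, pixels), "k1" (the pictures are not rectified: a ray, as slopes to the right and down, at radius r is drawn at 1 + k1 r^2 times it, then the intrinsics apply), "view" (4x4, takes a point from world to camera coordinates). Camera axes: x right, y down, z forward; pixel columns grow to the right and rows downward; lengths in m; the calibration is good to about 2 mm. A picture is of the moment at which its call begins. There is no depth.
- job_done(): hands the job in; it is judged then, once.
Trained networks look in a picture, given as the dict that the camera call returned (one of the last four; its "shot" number tells which), for a name from the list of things; names that differ only in an ending like _2 or _b are one class to them, and where a whole thing is asked for, a point or a joint stands for the part that bears it (a point fixed in the world has none). Each returns a list of dicts, best first, with "conf" (0 to 1); they miss things now and then, are a little off and sometimes report something else, mostly with a low value. They report only what shows in the picture. A call takes as long as a camera call. They do not tell look-alikes from the thing itself.
- silhouettes(query, picture): "region" (480x640 bool, what is visible of it) and "bbox" ([left, top, right, bottom] in pixels, round what is visible of it).
The state is a dict: "clock": time; "joint_pos": joint angles; "joint_vel": joint speeds; "tau": joint torques, N m; "eef_pos": TCP position; "tool_rot": TCP orientation; "ft_force": force on the tool from outside, world axes, zero at the start; "ft_torque": the same for the moment, N m; "grip_width": finger opening in m; "grasp_force": force on a finger pad.
Only numpy, scipy, OpenCV 4.12 (cv2) and the standard library are available. Lean on these libraries where they do the work, as an engineer would, in place of code of your own. Each camera call takes 0.05 s, during which the arm holds its last target. There are 200 camera calls.

## Working session

There is one attempt and no reset: what is moved stays moved. The work goes in short steps, Python scripts to look and compute and a tool call to move; the robot and the scene stay as the last step left them, time stands still between calls to the robot, and variables do not carry over. Pictures are saved under pics/ and viewed, at most 10 in all, crops included, and the job is handed in when it is done.

Besides the shell and the picture viewer there is one more tool, called after "Emit:" as name(argument=value, ...), one argument or row to a line, values as JSON. drive_tool: Moves the arm, as the interface text tells. Its arguments: {"type":"object","properties":{"increments":{"type":"array"}},"required":["increments"]}

```bash
mkdir -p pics
cat > h.py <<'E'
import numpy as np, cv2
from workcell import get_obs, camera, job_done, silhouettes
def ray(c,uv):
    K,k1,V=np.array(c["K"]),c["k1"],np.array(c["view"])
    p=cv2.undistortPoints(np.array(uv,float).reshape(-1,1,2),K,np.array([k1,0,0,0,0.]),).reshape(-1,2)
    d=np.c_[p,np.ones(len(p))]@V[:3,:3]
    return -V[:3,:3].T@V[:3,3],d
def onz(c,uv,z):
    o,d=ray(c,uv); return o+d*((z-o[2])/d[:,2])[:,None]
def proj(c,P):
    V=np.array(c["view"]);P=np.array(P,float).reshape(-1,3)
    return cv2.projectPoints(P,cv2.Rodrigues(V[:3,:3])[0],V[:3,3],np.array(c["K"]),np.array([c["k1"],0,0,0,0.]))[0].reshape(-1,2)
def rect(c,reg,z):
    cn=max(cv2.findContours(reg.astype(np.uint8),cv2.RETR_EXTERNAL,cv2.CHAIN_APPROX_NONE)[0],key=cv2.contourArea)
    P=onz(c,cn.reshape(-1,2),z)[:,:2]
    return cv2.minAreaRect((P*1000).astype(np.float32)),P
E
python3 - <<'E'
from h import *
for n in("top","scene"):
    c=camera(n); cv2.imwrite(f"pics/{n}.png",c["image"][:,:,::-1])
    for q in("lid","tin","shelf","spray","shoebox"):
        for s in silhouettes(q,c):
            z={"lid":.108,"tin":.126,"shelf":.1,"spray":.2,"shoebox":.11}[q]
            r,_=rect(c,s["region"],z); print(n,q,round(s["conf"],2),[int(v) for v in s["bbox"]],np.round(r[0],1),np.round(r[1],1),round(r[2],1))
print(get_obs())
E
```

```text
top lid 0.83 [236, 186, 313, 238] [547.5 131.1] [172.7 112.3] 71.3
top lid 0.83 [155, 130, 221, 192] [690.2 388.9] [107.7 160. ] 46.9
top lid 0.61 [208, 260, 277, 325] [324.4 207.1] [104.  161.1] 33.4
top lid 0.58 [380, 310, 448, 360] [ 225.8 -247.5] [160.  105.3] 79.9
top tin 0.64 [336, 185, 357, 212] [589.6 -59.1] [64.9 59.8] 2.4
top shelf 0.56 [218, 155, 413, 273] [572.7 109.6] [338.1 227.3] 78.4
top spray 0.63 [133, 199, 179, 237] [491.7 427.1] [118.1  70.6] 63.1
top shoebox 0.58 [467, 227, 552, 338] [ 392.5 -516.7] [281.2 213.9] 7.9
scene lid 0.85 [224, 176, 286, 211] [ 324.6 -235.3] [157.1 104.7] 79.3
scene lid 0.84 [452, 183, 492, 231] [339.6 408.9] [102.9 163.9] 77.3
scene lid 0.82 [344, 237, 415, 288] [551.8 132.6] [168.7 112.3] 71.4
scene lid 0.79 [449, 309, 516, 379] [772.5 383. ] [102.3 159.5] 47.3
scene lid 0.71 [376, 204, 436, 240] [417.9 203.9] [104.4 158.9] 33.4
scene tin 0.77 [297, 259, 324, 281] [600.1 -56.8] [72.4 61.8] 3.1
scene shelf 0.68 [244, 215, 438, 329] [575.4  25.4] [501.  254.9] 78.5
scene spray 0.77 [475, 219, 523, 283] [568.3 434.9] [ 64.3 236.2] 57.8
scene shoebox 0.84 [118, 170, 200, 269] [ 418.4 -510.2] [374.6 221.4] 8.0
{'clock': 0.6, 'joint_pos': array([-1.12096870e+00,  2.40576400e-01,  5.01178406e-03,  1.33520586e+00,
        3.36009096e-05,  1.57083850e+00]), 'joint_vel': array([ 0.00052179, -0.00110492,  0.00024428,  0.00056018, -0.00027511,
       -0.00076461]), 'tau': array([-4.92862018e-04, -3.71974611e+01,  2.52570909e+01,  1.37814553e-03,
       -2.58949615e-05, -2.19134151e-07]), 'eef_pos': array([ 0.21741568, -0.45025937,  0.23132277]), 'tool_rot': array([9.74818035e-01, 2.23001791e-01, 1.92605290e-05, 8.85423863e-06]), 'ft_force': array([-0.69018876,  0.01726424,  0.02245248]), 'ft_torque': array([ 0.02411364,  0.01207794, -0.00480097]), 'grasp_force': 0.0, 'grip_width': 0.08531040129972056}
```

```bash
python3 -c "
import cv2
a=cv2.imread('pics/top.png');cv2.imwrite('pics/topc.png',cv2.resize(a[110:370,120:460],None,fx=2.3,fy=2.3,interpolation=2))"
```

```text
(no output)
```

View pics/topc.png

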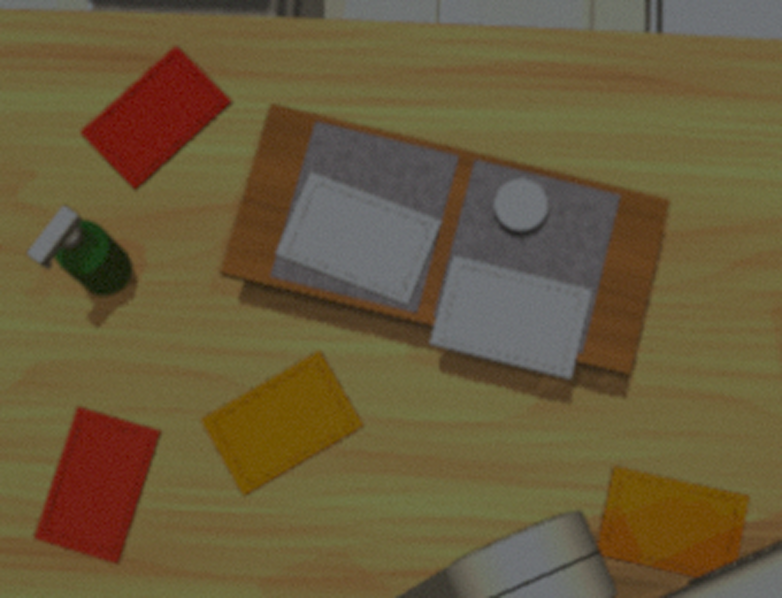

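View pics/scene.png

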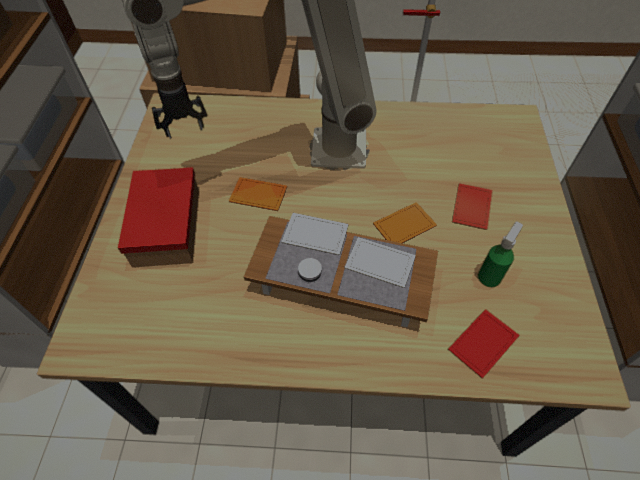

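In the top view, two white lids lie on the shelf. The left one at (275,212) is askew and wholly behind the front edge, so it is the lid to slide. The right one at (342,248) sticks out, with the tin behind it at (346,199), so it is the neighbour. The orange and red plates on the table at (240,292), (414,335), (188,160) and elsewhere are look-alikes. Next I fit both lids and confirm them in a crop.

```bash
cat >> h.py <<'E'
from scipy.optimize import minimize
def band(off,hx=.055,hy=.085,n=60):
    t=np.linspace(-.95,.95,n);o=np.ones(n)
    return np.r_[np.c_[t*hx,o*(hy+off)],np.c_[t*hx,-o*(hy+off)],np.c_[o*(hx+off),t*hy],np.c_[-o*(hx+off),t*hy]]
def place(p,L): 
    c,s=np.cos(p[2]),np.sin(p[2]); return np.c_[L[:,0]*c-L[:,1]*s+p[0],L[:,0]*s+L[:,1]*c+p[1]]
def fitlid(cs,p0,z=.108):
    gs=[cv2.GaussianBlur(c["image"].min(2).astype(np.float32),(0,0),.8) for c in cs]
    def f(p):
        v=0
        for c,g in zip(cs,gs):
            for w,o in((-1,-.004),(1,.004),(-.5,-.008),(.5,.008)):
                uv=proj(c,np.c_[place(p,band(o)),np.full(240,z)]).astype(np.float32)
                v+=w*np.minimum(cv2.remap(g,uv[:,:1],uv[:,1:],1),1e9).mean()
        return v
    S=np.array([p0]+[np.add(p0,d) for d in([.012,0,0],[0,.012,0],[0,0,.08])])
    r=minimize(f,p0,method="Nelder-Mead",options=dict(initial_simplex=S,xatol=1e-5,fatol=1e-3)); return r.x,r.fun
def measure(cs,pl,pn):
    a,fa=fitlid(cs,pl); b,fb=fitlid(cs,pn)
    u=np.array([np.cos(b[2]),np.sin(b[2])]); fr=lambda p:p[:2]-.055*np.array([np.cos(p[2]),np.sin(p[2])])
    return a,b,(fr(a)-fr(b))@u,(fa,fb)
E
python3 - <<'E'
from h import *
cs=[camera("top"),camera("scene")]
pn=list(onz(cs[0],[[342,248]],.108)[0,:2])+[-.2]
for S in (cs[:1],cs[1:],cs):
    a,b,d,f=measure(S,[.548,.131,-.3],pn); print(np.round(a,4),np.round(b,4),round(d,4),np.round(f,1))
im=cs[0]["image"][:,:,::-1].copy()
big=cv2.resize(im[140:290,205:425],None,fx=3.5,fy=3.5,interpolation=2)
for p,col in((a,(0,255,0)),(b,(255,0,255))):
    L=np.array([[-.055,-.085],[.055,-.085],[.055,.085],[-.055,.085]])
    uv=(proj(cs[0],np.c_[place(p,L),np.full(4,.108)])-[205,140])*3.5+1.2
    cv2.polylines(big,[uv.round().astype(int)],True,col,1)
cv2.imwrite("pics/crop.png",big)
E
```

```text
[ 0.5493  0.1318 -0.3236] [ 0.4609 -0.0534 -0.206 ] 0.0491 [-56. -74.]
[ 0.5492  0.1331 -0.3208] [ 0.4625 -0.0517 -0.2029] 0.048 [-80.5 -77.5]
[ 0.5492  0.1328 -0.3227] [ 0.4617 -0.0524 -0.2017] 0.0491 [-136.  -149.6]
```

View pics/crop.png

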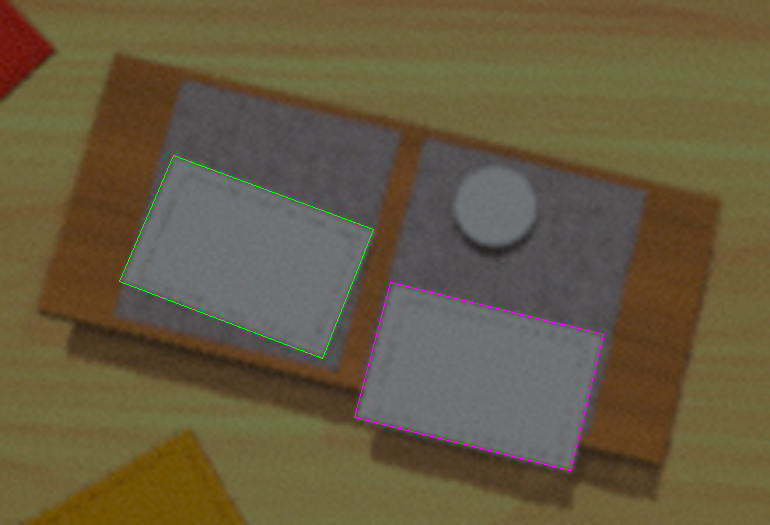

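Green outlines the lid to slide and magenta the neighbour. Both fits sit on the edges, so the identification holds. The lid has to come forward 49 mm and turn by about +0.12 rad. Now I move the open hand to behind its back edge, square to the shelf.

Emit:
drive_tool(
  increments=[
    [[20,28,0],[0,0,-2.34],1],
    [[20,28,0],[0,0,-2.34],1],
    [[20,28,0],[0,0,-2.34],1],
    [[20,28,0],[0,0,-2.34],1],
    [[20,28,0],[0,0,-2.34],1],
    [[20,28,0],[0,0,-2.34],1],
    [[20,28,0],[0,0,-2.34],1],
    [[20,28,0],[0,0,-2.34],1],
  ],
)

```text
clock: 1.37
eef_pos: [0.3781, -0.2249, 0.2316]
tool_rot: [0.998, 0.06, 0.0, 0.0]
ft_force: [0.4, -0.9, -0.2]
grip_width: 0.0855
grasp_force: 0.0
```

Emit:
drive_tool(
  increments=[
    [[20,28,0],[0,0,-2.34],1],
    [[20,28,0],[0,0,-2.34],1],
    [[20,28,0],[0,0,-2.34],1],
    [[20,28,0],[0,0,-2.34],1],
    [[20,28,0],[0,0,-2.34],1],
    [[20,28,0],[0,0,-2.34],1],
    [[20,28,0],[0,0,-2.34],1],
    [[20,28,0],[0,0,-2.34],1],
  ],
)

```text
clock: 2.03
eef_pos: [0.5318, -0.0523, 0.2314]
tool_rot: [0.998, -0.061, 0.001, -0.022]
ft_force: [0.8, -0.3, 0.7]
grip_width: 0.0855
grasp_force: 0.0
```

Emit:
drive_tool(
  increments=[
    [[23,29,0],[0,0,0],1],
    [[23,29,0],[0,0,0],1],
    [[23,29,-10],[0,0,0],1],
    [[23,29,-20],[0,0,0],1],
    [[0,0,0],[0,0,0],1],
    [[0,0,0],[0,0,0],1],
  ],
)

```text
clock: 2.53
eef_pos: [0.618, 0.006, 0.1989]
tool_rot: [0.999, -0.016, -0.002, -0.044]
ft_force: [-0.8, -0.3, 0.2]
grip_width: 0.0856
grasp_force: 0.0
```

Run:
```python
from h import *
o=get_obs();print(np.round(o["joint_pos"],3),np.round(o["joint_vel"],3),o["eef_pos"],o["tool_rot"])
```

```text
[-0.033  0.497  0.292  1.372  0.087  3.141] [-0.021 -0.054 -0.002  0.018 -0.005 -0.001] [0.61798627 0.00602664 0.19886718] [ 0.99891836 -0.01610846 -0.00232728 -0.04355699]
```

Emit:
drive_tool(
  increments=[
    [[0,0,0],[0,0,0],1],
    [[0,0,0],[0,0,0],1],
  ],
)

```text
clock: 2.7
eef_pos: [0.6183, 0.0048, 0.2025]
tool_rot: [0.999, -0.017, 0.001, -0.044]
ft_force: [0.1, 0.1, 0.4]
grip_width: 0.0853
grasp_force: 0.0
```

Run:
```python
from h import *
o=get_obs();print(np.round(o["joint_pos"],3),np.round(o["joint_vel"],3),o["eef_pos"],o["tool_rot"])
```

```text
[-0.035  0.491  0.292  1.372  0.087  3.141] [-0.004 -0.015  0.004 -0.     0.002  0.   ] [0.61826077 0.00475635 0.20254936] [ 9.98907016e-01 -1.69972828e-02  5.98487583e-04 -4.35374176e-02]
```

Joint 6 ran into its range, so I use the equivalent half-turned grasp by turning back the other way, and take the tilt out first.

Emit:
drive_tool(
  increments=[
    [[0,0,0],[0,0,7],1],
    [[0,0,0],[-5,0,0],1],
    [[0,0,0],[0,0,0],1],
    [[0,0,0],[0,0,0],1],
  ],
)

```text
clock: 3.03
eef_pos: [0.6185, 0.0058, 0.2031]
tool_rot: [0.999, 0.044, -0.003, -0.001]
ft_force: [0.2, -0.6, -0.6]
grip_width: 0.0857
grasp_force: 0.0
```

Emit:
drive_tool(
  increments=[
    [[0,5,0],[0,0,7.1],1],
    [[0,5,0],[0,0,7.1],1],
    [[0,5,0],[0,0,7.1],1],
    [[0,5,0],[0,0,7.1],1],
    [[0,5,0],[0,0,7.1],1],
    [[0,5,0],[0,0,7.1],1],
    [[0,5,0],[0,0,7.1],1],
    [[0,5,0],[0,0,7.1],1],
  ],
)

```text
clock: 3.7
eef_pos: [0.6184, 0.0447, 0.2023]
tool_rot: [0.857, 0.516, -0.003, 0.002]
ft_force: [-0.7, -0.3, 0.5]
grip_width: 0.0852
grasp_force: 0.0
```

Emit:
drive_tool(
  increments=[
    [[0,5,0],[0,0,7.1],1],
    [[0,5,0],[0,0,7.1],1],
    [[0,5,0],[0,0,7.1],1],
    [[0,5,0],[0,0,7.1],1],
    [[0,5,0],[0,0,7.1],1],
    [[0,5,0],[0,0,7.1],1],
    [[0,5,0],[0,0,7.1],1],
    [[0,5,0],[0,0,7.1],1],
  ],
)

```text
clock: 4.37
eef_pos: [0.6184, 0.0847, 0.2024]
tool_rot: [0.508, 0.861, -0.002, 0.004]
ft_force: [-0.6, -0.9, -0.8]
grip_width: 0.0859
grasp_force: 0.0
```

Emit:
drive_tool(
  increments=[
    [[2,4,0],[0,0,7.1],1],
    [[2,4,0],[0,0,7.1],1],
    [[2,4,0],[0,0,7.1],1],
    [[2,4,0],[0,0,7.1],1],
    [[2,4,0],[0,0,7.1],1],
    [[0,4,0],[0,0,7.1],1],
    [[0,4,0],[0,0,7.1],1],
    [[0,0,0],[0,0,0],1],
  ],
)

```text
clock: 5.03
eef_pos: [0.6285, 0.1131, 0.2023]
tool_rot: [0.101, 0.995, 0.0, 0.005]
ft_force: [-0.4, -0.4, -0.2]
grip_width: 0.0853
grasp_force: 0.0
```

Emit:
drive_tool(
  increments=[
    [[0,0,0],[0,0,0],1],
    [[0,0,0],[0,0,0],1],
  ],
)

```text
clock: 5.2
eef_pos: [0.6285, 0.1126, 0.202]
tool_rot: [0.103, 0.995, -0.0, 0.005]
ft_force: [-0.2, 0.6, 0.9]
grip_width: 0.0855
grasp_force: 0.0
```

Run:
```python
from h import *
from scipy.spatial.transform import Rotation as R
o=get_obs();r=R.from_quat(o["tool_rot"]).as_matrix()
print(np.round(o["joint_pos"],3),o["eef_pos"],"yaw mod pi",np.arctan2(r[1,0],r[0,0])-np.pi,"z",r[:,2])
```

```text
[ 0.179  0.527  0.353  1.388 -0.003  0.385] [0.62851461 0.11256475 0.20200491] yaw mod pi -0.20654208810697572 z [ 0.00908231 -0.00176712 -0.99995719]
```

Emit:
drive_tool(
  increments=[
    [[0,0,-25],[0,0,0],1],
    [[0,0,-25],[0,0,0],1],
    [[0,0,-25],[0,0,0],1],
    [[0,0,-15],[0,0,0],1],
    [[0,0,-10],[0,0,0],1],
    [[0,0,0],[0,0,0],1],
    [[0,0,0],[0,0,0],1],
  ],
)

```text
clock: 5.78
eef_pos: [0.6286, 0.113, 0.1017]
tool_rot: [0.102, 0.995, -0.001, 0.004]
ft_force: [0.0, -0.7, 0.7]
grip_width: 0.0854
grasp_force: 0.0
```

Run:
```python
from h import *
c=camera("scene");print(get_obs()["eef_pos"])
cv2.imwrite("pics/d.png",cv2.resize(c["image"][150:330,270:470,::-1],None,fx=3.3,fy=3.3,interpolation=2))
```

```text
[0.62931599 0.11324348 0.10272688]
```

View pics/d.png

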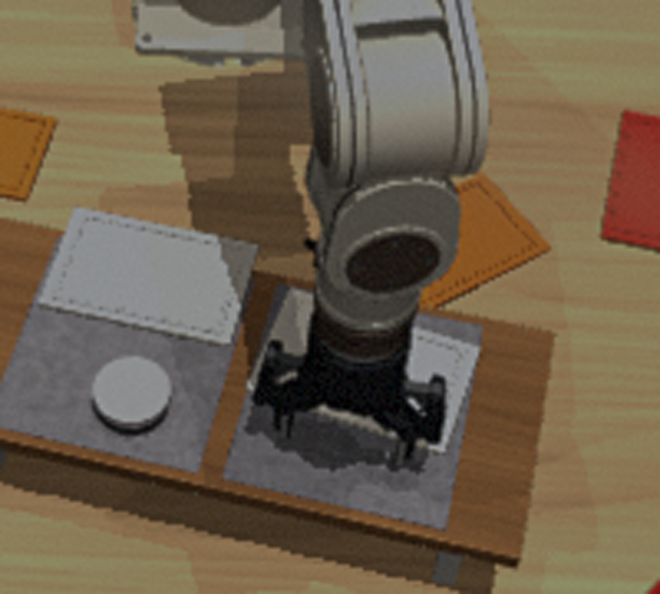

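Both fingers, at crop (285,430) and (405,455), stand over bare liner behind the lid's back edge, and the tin at (130,395) is clear. I lower slowly.

Emit:
drive_tool(
  increments=[
    [[0,0,-4],[0,0,0],1],
    [[0,0,-3],[0,0,0],1],
    [[0,0,-2],[0,0,0],1],
    [[0,0,-1],[0,0,0],1],
    [[0,0,-1],[0,0,0],1],
    [[0,0,0],[0,0,0],1],
    [[0,0,0],[0,0,0],1],
  ],
)

```text
clock: 6.42
eef_pos: [0.6285, 0.1133, 0.0906]
tool_rot: [0.101, 0.995, -0.001, 0.004]
ft_force: [-0.3, 0.1, 0.1]
grip_width: 0.0856
grasp_force: 0.0
```

Emit:
drive_tool(
  increments=[
    [[0,0,-1],[0,0,0],1],
    [[-4.9,1,0],[0,0,0],1],
    [[-4.9,1,0],[0,0,0],1],
    [[-4.9,1,0],[0,0,0],1],
    [[-4.9,1,0],[0,0,0],1],
    [[-4.9,1,0],[0,0,0],1],
    [[-4.9,1,0],[0,0,0],1],
    [[0,0,0],[0,0,0],1],
  ],
)

```text
clock: 7.08
eef_pos: [0.5979, 0.1195, 0.0897]
tool_rot: [0.101, 0.995, -0.001, 0.004]
ft_force: [-0.4, 0.6, -0.8]
grip_width: 0.0854
grasp_force: 0.0
```

Emit:
drive_tool(
  increments=[
    [[-4,0.8,0],[0,0,0],1],
    [[-4,0.8,0],[0,0,0],1],
    [[-4,0.8,0],[0,0,0],1],
    [[-4,0.8,0],[0,0,0],1],
    [[-2,0.4,0],[0,0,0],1],
    [[-2,0.4,0],[0,0,0],1],
    [[0,0,0],[0,0,0],1],
    [[0,0,0],[0,0,0],1],
  ],
)

```text
clock: 7.75
eef_pos: [0.5787, 0.1233, 0.0894]
tool_rot: [0.101, 0.995, -0.001, 0.004]
ft_force: [0.5, 0.3, 0.6]
grip_width: 0.0852
grasp_force: 0.0
```

Run:
```python
from h import *
cs=[camera("top"),camera("scene")]
o=get_obs();u=np.array([.9796,-.2011]);print(o["eef_pos"],o["eef_pos"][:2]@u)
out=[]
for c,x0,y0,w,h in((cs[0],205,140,220,150),(cs[1],260,160,200,170)):
    big=cv2.resize(c["image"][y0:y0+h,x0:x0+w,::-1],(400*w//h*1,400) ,interpolation=2); out.append(big[:,:390])
cv2.imwrite("pics/e.png",np.hstack(out))
```

```text
[0.57878279 0.12323963 0.08929857] 0.5421921305225995
```

View pics/e.png

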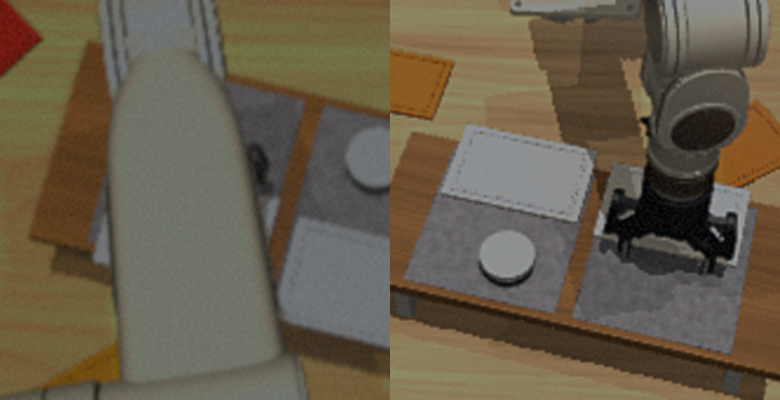

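The lid has turned square and both fingers are on its back edge. The nominal remaining travel is 13 mm. I push 10 mm, then raise the hand out of the way to measure.

Emit:
drive_tool(
  increments=[
    [[-3,0.6,0],[0,0,0],1],
    [[-3,0.6,0],[0,0,0],1],
    [[-2,0.4,0],[0,0,0],1],
    [[-2,0.4,0],[0,0,0],1],
    [[0,0,0],[0,0,0],1],
    [[0,0,0],[0,0,0],1],
  ],
)

```text
clock: 8.35
eef_pos: [0.5688, 0.1254, 0.0896]
tool_rot: [0.101, 0.995, -0.001, 0.004]
ft_force: [0.4, 0.4, -0.3]
grip_width: 0.0853
grasp_force: 0.0
```

Emit:
drive_tool(
  increments=[
    [[4.9,-1,0],[0,0,0],1],
    [[9.8,-2,0],[0,0,0],1],
    [[9.8,-2,0],[0,0,0],1],
    [[0,0,20],[0,0,0],1],
    [[0,0,30],[0,0,0],1],
    [[0,0,30],[0,0,0],1],
    [[0,0,20],[0,0,0],1],
  ],
)

```text
clock: 8.93
eef_pos: [0.5949, 0.1203, 0.1925]
tool_rot: [0.101, 0.995, -0.0, 0.006]
ft_force: [0.2, -0.4, 0.5]
grip_width: 0.0856
grasp_force: 0.0
```

Emit:
drive_tool(
  increments=[
    [[0,-40,0],[0,0,0],1],
    [[0,-40,0],[0,0,0],1],
    [[0,-40,0],[0,0,0],1],
    [[0,-40,0],[0,0,0],1],
    [[0,-40,0],[0,0,0],1],
    [[0,-40,0],[0,0,0],1],
    [[0,0,0],[0,0,0],1],
    [[0,0,0],[0,0,0],1],
  ],
)

```text
clock: 9.6
eef_pos: [0.5936, -0.1226, 0.1894]
tool_rot: [0.104, 0.995, -0.001, 0.004]
ft_force: [-0.7, -0.1, 0.1]
grip_width: 0.0855
grasp_force: 0.0
```

```bash
cat > m.py <<'E'
from h import *
import sys
cs=[camera("top"),camera("scene")]
print(np.round(get_obs()["eef_pos"],4))
for S in (cs[:1],cs[1:],cs):
    a,b,d,f=measure(S,[.48,.146,-.2],[.4617,-.0524,-.202]); print(np.round(a,4),np.round(b,4),round(d,4),np.round(f,1))
out=[cv2.resize(c["image"][y0:y0+170,x0:x0+200,::-1],(400,340),interpolation=2) for c,x0,y0 in((cs[0],215,140),(cs[1],250,165))]
cv2.imwrite(f"pics/{sys.argv[1]}.png",np.hstack(out))
E
python3 m.py f
```

```text
[ 0.5937 -0.1197  0.1894]
[ 0.5013  0.1343 -0.2014] [ 0.4623 -0.0519 -0.1899] 0.0031 [-73.9 -31.5]
[ 0.5027  0.1358 -0.2004] [ 0.463  -0.0506 -0.1913] 0.0035 [-89.6 -47.7]
[ 0.5021  0.1351 -0.2016] [ 0.4628 -0.0513 -0.1876] 0.0038 [-161.7  -78.6]
```

View pics/f.png

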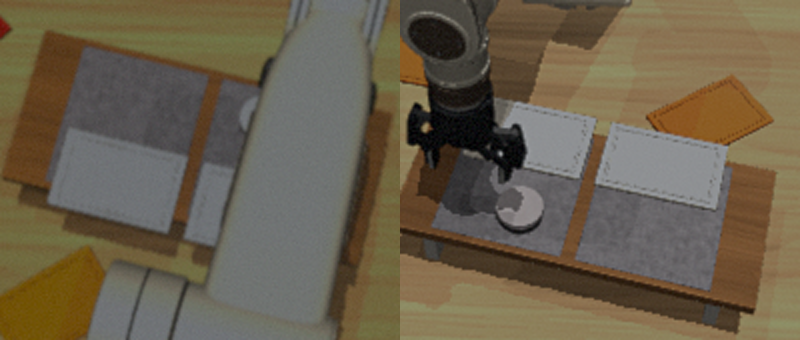

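The lid is nearly level, about 2 to 3 mm short, but the arm hides part of the neighbour. I move clear for a clean measurement.

Emit:
drive_tool(
  increments=[
    [[-20,-35,5],[0,0,0],1],
    [[-20,-35,5],[0,0,0],1],
    [[-20,-35,5],[0,0,0],1],
    [[-20,-35,5],[0,0,0],1],
    [[-20,-35,5],[0,0,0],1],
    [[-20,-35,5],[0,0,0],1],
    [[-20,-35,0],[0,0,0],1],
    [[-20,-35,0],[0,0,0],1],
  ],
)

```text
clock: 10.37
eef_pos: [0.4341, -0.3997, 0.2204]
tool_rot: [0.1, 0.995, -0.001, 0.005]
ft_force: [0.9, -0.3, -0.1]
grip_width: 0.0859
grasp_force: 0.0
```

Emit:
drive_tool(
  increments=[
    [[-30,-20,0],[0,0,0],1],
    [[-30,-20,0],[0,0,0],1],
    [[-30,-20,0],[0,0,0],1],
    [[0,0,0],[0,0,0],1],
    [[0,0,0],[0,0,0],1],
  ],
)

```text
clock: 10.78
eef_pos: [0.3433, -0.4597, 0.2197]
tool_rot: [0.102, 0.995, -0.001, 0.005]
ft_force: [0.3, 0.5, -0.4]
grip_width: 0.0857
grasp_force: 0.0
```

```bash
python3 m.py g
```

```text
[ 0.345  -0.4587  0.2197]
[ 0.5011  0.1342 -0.2039] [ 0.4606 -0.0531 -0.2063] 0.0013 [-71.9 -73. ]
[ 0.5027  0.1358 -0.2005] [ 0.4625 -0.0517 -0.2035] 0.0015 [-86.9 -78.4]
[ 0.502   0.1351 -0.2026] [ 0.4617 -0.0524 -0.2026] 0.0017 [-156.9 -149.4]
```

View pics/g.png

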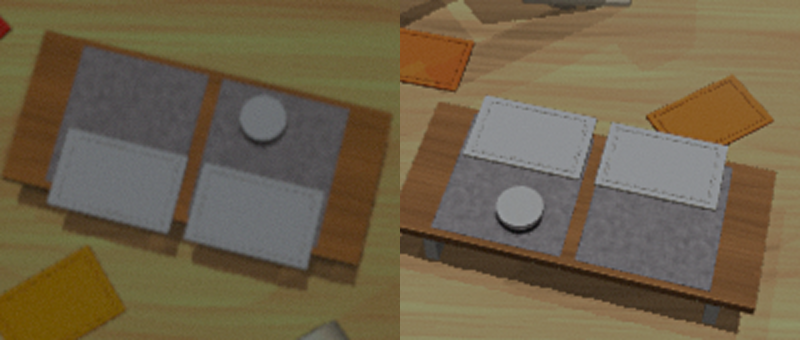

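Both lids now stick out with their front edges in one line. The offset is about 1.5 mm, the yaw difference is under 0.003 rad, the neighbour hasn't moved and the hand is clear. I hand the job in.

```bash
python3 -c "
from workcell import job_done;print(job_done())"
```

```text
the job is handed in; nothing more can be done
None
```

The job is handed in: in the last pictures the lid's front edge is about 1.5 mm behind its neighbour's (8 mm allowed), it lies square to the shelf edge, the neighbour and the tin look unmoved, and the hand is clear; the hand-in call gave no verdict.

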